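Load a glass plate in a bench spotter and set its feed lever

TASK

Get the spotting machine ready: first swing the feed lever fully shut against its stop, then, with the feed still shut, slide the glass plate, raised rim leading, along the stage under both sprung clips until it is fully home at the stop, flat and straight on the bar, and the clips have ridden over the rim and snapped down behind it. Finally swing the feed lever round until it points at the little index tab, and let go of everything. Leave the index tab where it is and do not disturb the things standing about.

Things in the scene. Friction and masses are not known exactly. Their poses are not given: they have to be found in the camera images.
- stage: Fixed machine stage: black base 280 x 200 x 8 mm (x -150 to +130 mm); on it an aluminium bar 44 mm wide along the stage's x axis, x = -120 to +50 mm, top 36 mm above the origin. Origin: on the table, under the centre of a plate that is fully home; x points the way the plate slides in, z up. A plate overhangs the bar 8 mm on each side, so fingers may straddle both.
- stage_stop (a point): Foot of the stop's face, in the middle of the bar's top, at stage x = +50 mm. The white stop is 60 mm wide and rises 14 mm above the bar; behind it is the white clip block, 4 mm above the bar.
- clip_beads (a point): Midpoint between the two steel clip beads at rest, at stage x = 36.5 mm. Beads are 8 mm thick cylinders at stage y = +14 and -14 mm, their undersides 2 mm above the bar; upturned lead-in lips reach towards -x to about stage x = 12 mm, 11 mm above the bar. The clips reach over the stop from pivots behind it.
- gantry (a point): Point on the stage's underside below the middle of the black gantry, at stage x = 112 mm: posts 26 mm square at y = +85 and -85 mm, 220 mm tall, a beam 240 mm long at 205 mm height, and a nozzle at stage x = 85 mm down to 135 mm.
- clip_left (a joint): Left (+y) clip, hinged 40 mm behind the stop face; radians, 0 at rest, grows as its bead rises: about 0.056 resting on the 5 mm glass, 0.11 on the 8 mm rim. Spring force at the bead about 1 to 2 N.
- clip_right (a joint): Right (-y) clip, same.
- plate: Loose glass plate 100 (x) x 60 (y) x 5 mm, about 80 g, origin at the centre of its underside, z up. Along its +x end runs a raised glass rim 6 mm wide, 60 mm long, 3 mm above the plate's top. It starts lying roughly straight on the plinth. Fully home its origin is above the stage's origin, 36 mm up, x axes parallel; the clips drop behind the rim when its end is within about 3.5 mm of the stop.
- plate_rim (a point): Middle of the top of the plate's raised rim, 47 mm along the plate's +x and 8 mm above its underside.
- plinth: Fixed white plinth, top 75 x 44 mm, 30 mm high, foot 90 x 52 x 6 mm; origin under its centre. The plate overhangs it.
- console: Fixed grey feed console, 220 x 250 x 20 mm (x from -130 to +90 mm of its origin), origin on the table under the lever's vertical pivot, z up. The lever and index sweep over its -x side. A round gauge (48 mm wide, 38 mm high) sits at x = +58 mm; a small steel stop pin, 40 mm high, stands 60 mm from the pivot next to the shut end.
- feed_lever (a joint): Feed lever on a vertical pivot, radians: 0 fully shut against its stop, up to 2.1; grows counter-clockwise seen from above. In the console's frame the lever points along the direction 2.094 rad + joint (from x towards y). Stiff: needs about 2 N at the knob and stays where it is left.
- feed_lever_hinge (a point): Point on the lever's pivot axis, 38 mm above the table.
- lever_knob (a point): Centre of the top of the lever's upright round black knob: 22 mm diameter, 44 mm tall (41 to 85 mm above the table), 90 mm from the pivot. Its x axis points from the pivot along the lever.
- index (a joint): Angle of the index tab, same zero and direction as the feed lever: the lever points at the tab when both read the same. It must not be moved.
- index_tab (a point): Top of the index tab, a steel block 16 x 7 x 12 mm on the console's rim, 116 mm from the pivot, top 33 mm above the table. Its x axis points from the pivot through the tab.
- rack: Loose white tube rack 64 x 116 mm, 90 mm high with its tubes. Bystander. Origin under its centre, as for all the following.
- bottle: Loose amber bottle, 56 mm diameter, 130 mm high. Bystander.
- carton: Loose cardboard box 50 x 60 x 50 mm. Bystander.
- beaker: Loose glass beaker, 44 mm wide, 50 mm high, on the stage's base. Bystander.
- screwdriver: Loose screwdriver, 140 mm long, lying on the stage's base beside the bar. Bystander.
- jar: Loose white jar, 40 mm diameter, 55 mm high, on the console. Bystander.
- tape: Loose roll of clear tape, 52 mm diameter, 18 mm high, on the console. Bystander.
- fan: Loose black fan 60 x 25 x 60 mm, standing. Bystander.
Not all that is in view belongs to the job. What is meant by the plate is not green, pink or yellow, and is the larger of those in its own colour.

How it is judged:
On the way, in this order (a step that is already met when the one before it is completed fails the run):
1. the feed lever is fully shut (value of joint feed_lever below 0.06 rad), for 0.2 s.
2. with the lever still shut, the plate is fully home with both clips snapped down behind its rim (value of joint feed_lever below 0.08 rad and x of plate in the frame of stage between -0.0035 and 0.003 m and y of plate in the frame of stage between -0.006 and 0.006 m and z of plate in the frame of stage between 0.034 and 0.038 m and angle between the x axis of plate and the x axis of stage, either way round below 0.09 rad and x of plate_rim in the frame of stage above 0.03 m and value of joint clip_left between 0.03 and 0.085 rad and value of joint clip_right between 0.03 and 0.085 rad), for 0.2 s.
3. the lever points at the index tab (angle between the x axis of lever_knob and the x axis of index_tab, either way round below 0.06 rad), for 0.2 s.
At the end, for the whole second after the job is handed in: The plate lies flat and at rest on the bar, rim towards the stop, within 3.5 mm of fully home, 6 mm of the centre line and 0.09 rad of straight, both clips down on the glass behind the rim (joints 0.03 to 0.085), and the feed lever stands still within 0.06 rad of the index tab (x of plate in the frame of stage between -0.0035 and 0.003 m and y of plate in the frame of stage between -0.006 and 0.006 m and z of plate in the frame of stage between 0.034 and 0.038 m and angle between the x axis of plate and the x axis of stage, either way round below 0.09 rad and x of plate_rim in the frame of stage above 0.03 m and value of joint clip_left between 0.03 and 0.085 rad and value of joint clip_right between 0.03 and 0.085 rad and angle between the x axis of lever_knob and the x axis of index_tab, either way round below 0.06 rad and linear speed of plate below 0.01 m/s and angular speed of plate below 0.1 rad/s and velocity of joint feed_lever between -0.03 and 0.03 rad/s); the robot touches nothing.
It fails at once if one of the bystanders is moved more than 30 mm (distance of any of rack, bottle, carton, beaker, screwdriver, jar, tape, fan from where it was at the start of the episode above 0.03 m).
It fails at once if the index tab is moved more than 5 mm (distance of index_tab from where it was at the start of the episode above 0.005 m).
It also fails if it takes over 72 s, if anything falls off the work surface, if the arm or the gripper's body presses on something with over 40 N, if the wrist force passes 120 N, or if a joint passes its speed limit or range.

ROBOT

A 6-joint arm with a two-finger parallel gripper is mounted at the origin on the work surface. World frame = base frame: x ahead of the robot, y to its left, z up, the work surface at z = 0. Lengths are in m, angles in rad, forces in N, time in s.
With the tool pointing down it reaches from about 0.35 to 0.85 m from the base axis. Payload 8.1 kg.
Tool frame: the origin (TCP) lies at the very end of the fingers, on their centre line; the grasp point (between the pads) lies 19 mm behind it; z points along the fingers, y is the line along which they close (so a half turn about z gives the same grasp; the last joint's range is limited). The gripper opens to 93 mm and grips with 3 to 60 N. Pads are 15 mm wide; open, the fingers measure 128 mm over their backs; the gripper's body (75 mm by 188 mm) begins 65 mm behind the grasp point.
Start: joints at [-1.4, 0.13, 1.488, -0, 1.523, -0.085], TCP at [0.152, -0.58, 0.191] pointing down, gripper open.
Joint ranges: [-2.96, 2.96], [-0.89, 2.26], [0.02, 2.5], [-1.34, 4.48], [0, 2.73], [-2.66, 2.66]. Speed limits (rad/s): [2.39, 2.39, 2.79, 3.14, 3.14, 3.14].

INTERFACE

Orientations are given as a unit quaternion [w, x, y, z].
In Python, from rig import r gives the robot as it stands. The module is installed in compiled form; this text tells all that it offers. Calls block until the motion is done:
- r.move_ptp(position, orientation): joint-space move of the TCP to a pose.
- r.move_straight(position, ori=None, v=0.15, guard=None): straight line of the TCP; ori=None keeps the orientation; v is the mean speed in m/s. With guard (N) it stops when the force on the tool has changed by that much, and returns True; else False.
- r.movej(angles): joint-space move.
- r.gripper_open() and r.close(f_grip=None): open the fingers fully, or close them until they stop; f_grip is the grip in N (None keeps the last).
- r.hold(seconds).
- r.solve_ik(position, orientation): joint angles nearest the present ones, or None.
- r.observe(): the state.
- r.grab_frame(name): name is "side" or "top"; returns a dict with "frame" (420x560x3 uint8, red, green, blue), "K" (3x3 intrinsics, pixels), "k1" (the pictures are not rectified: a ray, as slopes to the right and down, at radius r is drawn at 1 + k1 r^2 times it, then the intrinsics apply), "view" (4x4, takes a point from world to camera coordinates). Camera axes: x right, y down, z forward; pixel columns grow to the right and rows downward; lengths in m; the calibration is good to about 2 mm. A picture is of the moment at which its call begins. There is no depth.
A pose or a line that the arm cannot do raises r.MotionError and nothing moves.
- r.close_job(): hands the job in; it is judged then, once.
The state is a dict: "clock": time; "qpos": joint angles; "dq": joint speeds; "joint_efforts": joint torques, N m; "position": TCP position; "tool_rot": TCP orientation; "force": force on the tool from outside, world axes, zero at the start; "moment": the same for the moment, N m; "opening": opening from 0.0 (shut) to 1.0 (fully open); "finger_force": force on a finger pad.
Only numpy, scipy, OpenCV 4.12 (cv2) and the standard library are available. Lean on these libraries where they do the work, as an engineer would, in place of code of your own. Each camera call takes 0.05 s, during which the arm holds its last target. There are 200 camera calls.

## Working session

There is one attempt and no reset: what is moved stays moved. The work goes in short steps, each a Python script; the robot and the scene stay as the last script left them, time stands still between calls to the robot, and variables do not carry over. Pictures are saved under pics/ and viewed, at most 10 in all, crops included, and the job is handed in when it is done.

```bash
mkdir -p pics
cat > h.py <<'E'
import numpy as np, cv2
from rig import r
def grab(n,save=None):
    d=r.grab_frame(n)
    if save: cv2.imwrite('pics/'+save,cv2.cvtColor(d['frame'],cv2.COLOR_RGB2BGR))
    return d
def ray(d,u,v):
    K=np.array(d['K']);x=(u-K[0,2])/K[0,0];y=(v-K[1,2])/K[1,1]
    a,b=x,y
    for _ in range(30):
        s=1+d['k1']*(a*a+b*b);a,b=x/s,y/s
    V=np.array(d['view']);R=V[:3,:3];c=-R.T@V[:3,3]
    return c,R.T@np.array([a,b,1.])
def plane(d,u,v,z):
    c,k=ray(d,u,v);return c+k*(z-c[2])/k[2]
def proj(d,P):
    V=np.array(d['view']);p=V[:3,:3]@np.array(P)+V[:3,3];a=p[:2]/p[2];a=a*(1+d['k1']*(a@a))
    K=np.array(d['K']);return np.array([K[0,0]*a[0]+K[0,2],K[1,1]*a[1]+K[1,2]])
def down(th): # tool z down; tool y axis (closing line) at angle th from world x
    from scipy.spatial.transform import Rotation as Ro
    y=np.array([np.cos(th),np.sin(th),0]);z=np.array([0,0,-1.]);x=np.cross(y,z)
    q=Ro.from_matrix(np.c_[x,y,z]).as_quat();return np.r_[q[3],q[:3]]
E
python3 - <<'E'
from h import *
for n in('top','side'):
    d=grab(n,n+'0.png');V=np.array(d['view']);print(n,-V[:3,:3].T@V[:3,3],V[2,:3],d['K'],d['k1'])
print(r.observe())
E
```

```text
top [0.32548327 0.09007639 1.32698083] [ 0.14316526 -0.00254392 -0.98969553] [[484.33829446   0.         279.17481795]
 [  0.         484.33829446 207.65541226]
 [  0.           0.           1.        ]] -0.09957364483079519
side [0.06999286 0.89307759 0.76573923] [ 0.36716927 -0.71563464 -0.5941833 ] [[434.88424712   0.         286.25741755]
 [  0.         434.88424712 207.35393031]
 [  0.           0.           1.        ]] -0.10324442860885484
{'clock': 0.1, 'qpos': array([-1.40038406e+00,  1.31101962e-01,  1.48917478e+00, -2.57127944e-05,
        1.52298470e+00, -8.53915279e-02]), 'dq': array([ 0.00105157, -0.00184911, -0.00367051,  0.00039813, -0.00035724,
        0.00062501]), 'joint_efforts': array([ 2.03866679e-03, -5.61342645e+01, -4.93092942e+01,  7.71969650e-02,
        2.90700258e-02, -5.60047044e-05]), 'position': array([ 0.15173527, -0.57991948,  0.19048021]), 'tool_rot': array([-8.33095275e-04,  9.91831272e-01,  1.27554035e-01, -4.82893357e-05]), 'force': array([-0.13261724, -0.31072765, -0.26316927]), 'moment': array([-0.03170131, -0.00058656, -0.06581923]), 'finger_force': 0.0, 'opening': 0.9960699716537903}
```

View pics/top0.png

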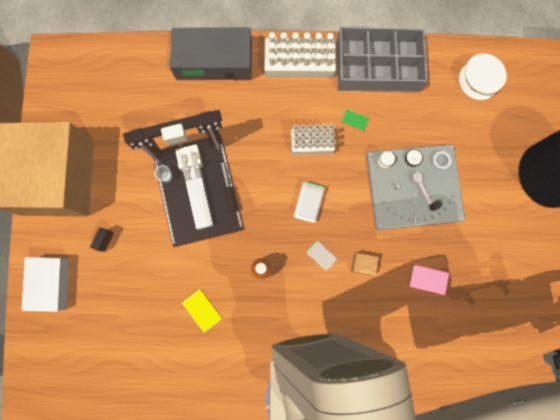

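View pics/side0.png

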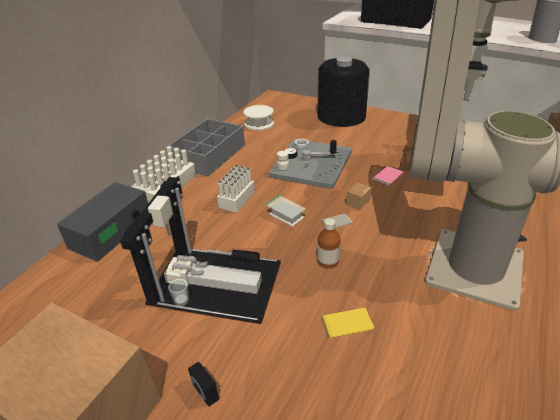

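The top view shows the stage at about (200,195), the plate on its plinth at (310,201) with a smaller grey decoy at (322,255), and the console at (416,187) with its knob at (435,205). Next I'll enlarge these.

Run:
```python
import cv2,numpy as np
t=cv2.imread('pics/top0.png');s=cv2.imread('pics/side0.png')
def c(im,x,y,w,h,k): return cv2.resize(im[y:y+h,x:x+w],(w*k,h*k),interpolation=cv2.INTER_CUBIC)
A=c(t,120,105,130,145,4)[:580];B=c(t,290,175,40,50,6)
cv2.imwrite('pics/c1.png',A)
B=c(t,360,140,110,95,5);C=c(t,290,175,42,50,5)
H=np.zeros((475,790,3),np.uint8);H[:475,:550]=B;H[:250,560:770]=C
S=c(s,262,192,46,36,5);H[260:440,560:790]=S
cv2.imwrite('pics/c2.png',H)
```

```text
(no output)
```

View pics/c1.png

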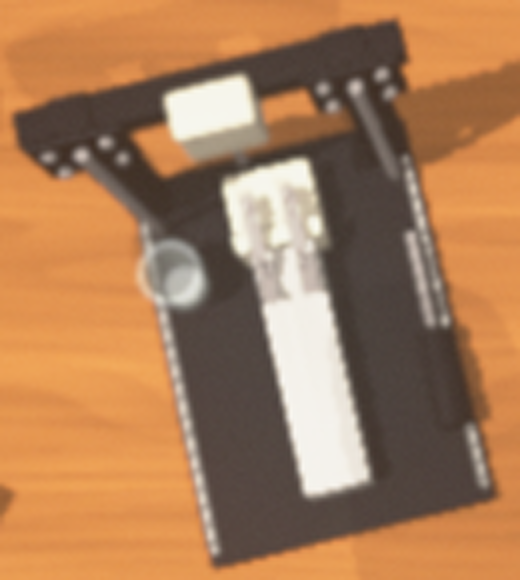

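View pics/c2.png

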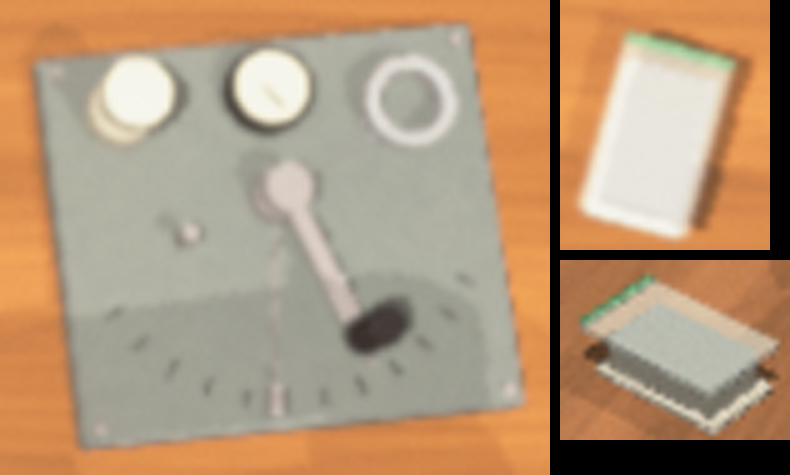

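The crops show these features, in full-picture pixels:
- Pivot at about (417.6,177), knob at (435.6,205), tab at (415.4,220) and stop pin at (398,186).
- The plate's rim (green edge) is at its far end.
- The bar's near end is at about (204,228), with the clips at its far end.

Now I'll measure them.

Run:
```python
from h import *
d=grab('top')
f=lambda u,v,z:plane(d,u,v,z)
C2=lambda x,y:(360+x/5-.4,140+y/5-.4); CP=lambda x,y:(290+(x-560)/5-.4,175+y/5-.4); C1=lambda x,y:(120+x/4-.4,105+y/4-.4)
np.set_printoptions(precision=4,suppress=True)
P=[f(*CP(*p),z) for p,z in(((628,35),.038),((735,65),.038),((688,238),.035),((582,208),.035))]
print('plate',*P);print([np.linalg.norm(P[i]-P[(i+1)%4]) for i in range(4)])
print('centre',np.mean(P,0),'ang',[np.degrees(np.arctan2(*(a-b)[1::-1])) for a,b in((P[0],P[3]),(P[1],P[2]))])
con=[f(*C2(*p),.02) for p in((37,63),(468,25),(524,405),(82,448))]
print('console',*con,[np.linalg.norm(con[i]-con[(i+1)%4]) for i in range(4)])
for a,b in((0,3),(1,2)): print(np.degrees(np.arctan2(*(con[a]-con[b])[1::-1])))
piv=f(*C2(290,183),.045);tab=f(*C2(277,390),.033);knob=f(*C2(378,320),.07);pin=f(*C2(190,230),.04)
for n,p in(('piv',piv),('tab',tab),('knob',knob),('pin',pin)): print(n,p,np.linalg.norm((p-piv)[:2]),np.degrees(np.arctan2(*(p-piv)[1::-1])))
base=[f(*C1(*p),.008) for p in((217,565),(495,493))];print('base',base,np.linalg.norm(base[0]-base[1]))
bar=[f(*C1(*p),.036) for p in((302,497),(372,487),(265,305),(328,288))];print('bar',bar,np.linalg.norm(bar[0]-bar[1]))
# bar by mask: left edge & end
im=cv2.cvtColor(d['frame'],cv2.COLOR_RGB2GRAY).astype(float)
pts=[]
for v in range(186,222):
    row=im[v,170:225];k=np.where(row>130)[0]
    if len(k): pts.append((v,170+k[0],170+k[-1]))
print(pts[::5])
L=np.array([f(u-.5,v,.036)[:2] for v,u,_ in pts]);R=np.array([f(u+.5,v,.036)[:2] for v,_,u in pts])
for Q in(L,R): k=np.polyfit(Q[:,0],Q[:,1],1);print('edge slope deg',np.degrees(np.arctan(k[0])),k, np.std(Q[:,1]-np.polyval(k,Q[:,0])))
```

```text
plate [0.5837 0.022  0.038 ] [ 0.5676 -0.036   0.038 ] [ 0.4735 -0.0102  0.035 ] [0.4894 0.0468 0.035 ]
[np.float64(0.06019681522658866), np.float64(0.09760011704878532), np.float64(0.05916891567231608), np.float64(0.0975729692609579)]
centre [0.5286 0.0056 0.0365] ang [np.float64(-14.704715259838302), np.float64(-15.308702810114715)]
console [ 0.6722 -0.1572  0.02  ] [ 0.6975 -0.404   0.02  ] [ 0.4815 -0.4249  0.02  ] [ 0.4569 -0.1772  0.02  ] [np.float64(0.2480883858901973), np.float64(0.21702528395757734), np.float64(0.2489330856763785), np.float64(0.21625463516144855)]
5.305903715884816
5.530570891851362
piv [ 0.5999 -0.2901  0.045 ] 0.0 0.0
tab [ 0.4876 -0.2823  0.033 ] 0.11253139866278322 175.98632300298365
knob [ 0.5207 -0.3276  0.07  ] 0.0875608272343937 -154.6944737270712
pin [ 0.5743 -0.2352  0.04  ] 0.060568048257912815 115.00640144148238
base [array([0.4091, 0.374 , 0.008 ]), array([0.4599, 0.1844, 0.008 ])] 0.19624410355131172
bar [array([0.4534, 0.312 , 0.036 ]), array([0.4605, 0.2651, 0.036 ]), array([0.5845, 0.3414, 0.036 ]), array([0.5965, 0.2986, 0.036 ])] 0.04750277430772069
[(186, np.int64(186), np.int64(203)), (191, np.int64(187), np.int64(204)), (196, np.int64(188), np.int64(206)), (201, np.int64(190), np.int64(207)), (206, np.int64(191), np.int64(208)), (211, np.int64(192), np.int64(209)), (216, np.int64(193), np.int64(210)), (221, np.int64(194), np.int64(211))]
edge slope deg 14.550318777913946 [0.2596 0.1936] 0.0007767250238969437
edge slope deg 14.672957043271982 [0.2618 0.1427] 0.0007961423627750823
```

Sizes agree with those given (plate 60×98, console 248×217, tab radius 113, pin radius 61). I'm starting with the lever, gripping the knob with the closing line tangential.

```bash
cat >> h.py <<'E'
PIV=np.array([.598,-.2895])
def kp(a,z,rr=.09): a=np.radians(a);return np.r_[PIV+rr*np.array([np.cos(a),np.sin(a)]),z]
def arc(a0,a1,off,guard=None,z=.048,step=8):
    n=max(1,int(np.ceil(abs(a1-a0)/step)))
    for a in np.linspace(a0,a1,n+1)[1:]:
        if r.move_straight(kp(a,z),down(np.radians(a+off)),v=.08,guard=guard): print('guard at',a,r.observe()['force']);return True
E
python3 - <<'E'
from h import *
np.set_printoptions(precision=3,suppress=True)
best=None
for off in(90,-90):
    qs=[r.solve_ik(kp(a,.048),down(np.radians(a+off))) for a in(205.3,165,125)]
    print(off,qs)
    if all(q is not None for q in qs):
        m=max(abs(q[5]) for q in qs)
        if best is None or m<best[0]: best=(m,off)
off=best[1];print(best)
a=205.3
r.move_ptp(kp(a,.13,.088),down(np.radians(a+off)))
r.move_straight(kp(a,.048,.088),v=.15,guard=15) and print('hit')
r.close(8); o=r.observe(); print(o['opening']*93,o['position'],o['clock'],o['force'])
grab('top','grip1.png')
E
```

```text
90 [array([-0.649,  0.271,  1.597, -0.   ,  1.273,  0.48 ]), array([-0.569,  0.18 ,  1.703, -0.   ,  1.259,  1.263]), array([-0.463,  0.209,  1.67 , -0.   ,  1.263,  2.067])]
-90 [None, array([-0.569,  0.18 ,  1.703, -0.   ,  1.259, -1.878]), array([-0.463,  0.209,  1.67 , -0.   ,  1.263, -1.074])]
(np.float64(2.067338725747147), 90)
21.453413908316772 [ 0.518 -0.327  0.048] 3.6083 [ 0.135 -1.379 -0.283]
```

Run:
```python
from h import *
np.set_printoptions(precision=4,suppress=True)
arc(205.3,131,90,guard=15)
print(r.observe()['force'],r.observe()['opening']*93)
arc(131,117,90,guard=9,step=2)
o=r.observe();print(o['force'],o['position'],o['opening']*93,o['clock'],np.degrees(np.arctan2(*(o['position'][:2]-PIV)[::-1])))
r.gripper_open()
r.move_straight(o['position']+[0,0,.1],v=.25)
r.movej(np.array(r.observe()['qpos'])+[-.5,0,0,0,0,0])
grab('top','shut.png');d=grab('side')
print(r.observe()['clock'])
im=cv2.imread('pics/shut.png')[140:235,360:470];cv2.imwrite('pics/c3.png',cv2.resize(im,None,fx=5,fy=5,interpolation=cv2.INTER_CUBIC))
```

```text
[ 4.9504 -4.201  -3.1811] 21.572979073824538
[ -9.2911 -16.9893   0.6219] [ 0.5552 -0.2138  0.0482] 43.4300248637254 8.3333 119.45763563313153
11.0583
```

View pics/c3.png

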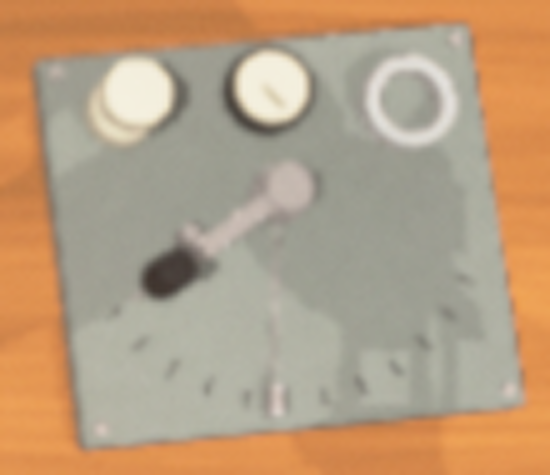

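The lever rests against the pin, with the knob at (172,270) in the crop. Next I'll probe the bar's −y side for its exact centre line, then pick the plate.

```bash
cat >> h.py <<'E'
SA=np.radians(14.8);SO=np.array([.577,.319])
sx=np.array([np.cos(SA),np.sin(SA)]);sy=np.array([-np.sin(SA),np.cos(SA)])
def st(x,y,z): return np.r_[SO+x*sx+y*sy,z]
def inst(p): return np.array([(p[:2]-SO)@sx,(p[:2]-SO)@sy,p[2]])
E
python3 - <<'E'
from h import *
np.set_printoptions(precision=4,suppress=True)
d=grab('top');k=plane(d,360+172/5-.4,140+268/5-.4,.07);print('knob',k,np.degrees(np.arctan2(*(k[:2]-PIV)[::-1])))
c=[]
for th in(SA+np.pi/2,SA-np.pi/2):
    q=r.solve_ik(st(-.1,0,.15),down(th)); print(q)
    if q is not None:c.append((abs(q[5]),th))
th=min(c)[1]
r.move_ptp(st(-.1,0,.16),down(th))
if r.move_straight(st(-.1,0,.022),v=.15,guard=8): print('hit',r.observe()['position'])
else:
    g=r.move_straight(st(-.1,.036,.022),v=.025,guard=4)
    o=r.observe();print(g,o['position'],inst(o['position']),o['opening'],o['force'],o['clock'])
    r.move_straight(st(-.1,0,.022),v=.1)
    r.move_straight(st(-.1,0,.15),v=.25)
print(th,r.observe()['clock'])
E
```

```text
knob [ 0.5479 -0.2173  0.07  ] 124.78567665709504
[ 0.4574  0.0531  1.6462 -0.      1.4423 -1.3718]
[ 0.4574  0.0531  1.6462 -0.      1.4423  1.7698]
False [0.4711 0.3281 0.022 ] [-0.1     0.0359  0.022 ] 1.0023293003236518 [-0.1672 -0.3048 -0.7124] 16.775
1.8291050560900572 17.9417
```

Run:
```python
from h import *
np.set_printoptions(precision=4,suppress=True)
r.move_straight(st(-.1,0.0,.05),v=.25)
S=grab('side');T=grab('top')
o=r.observe();p=o['position'];print(o['tool_rot'],p)
out=[]
for d,w in((S,(130,170,160,130)),(T,(130,130,130,120))):
    im=cv2.cvtColor(d['frame'],cv2.COLOR_RGB2BGR).copy()
    for q in(p,st(-.12,.022,.036),st(-.12,-.022,.036),st(.05,.022,.036),st(.05,-.022,.036)):
        u=proj(d,q);im[int(round(u[1])),int(round(u[0]))]=(0,0,255)
    x,y,a,b=w;out.append(cv2.resize(im[y:y+b,x:x+a],(395,395*b//a),interpolation=cv2.INTER_NEAREST))
H=np.zeros((400,800,3),np.uint8)
for i,m in enumerate(out):H[:m.shape[0],i*400:i*400+395]=m
cv2.imwrite('pics/c4.png',H)
```

```text
[ 0.0012 -0.1288  0.9917  0.0004] [0.4815 0.2941 0.0518]
```

View pics/c4.png

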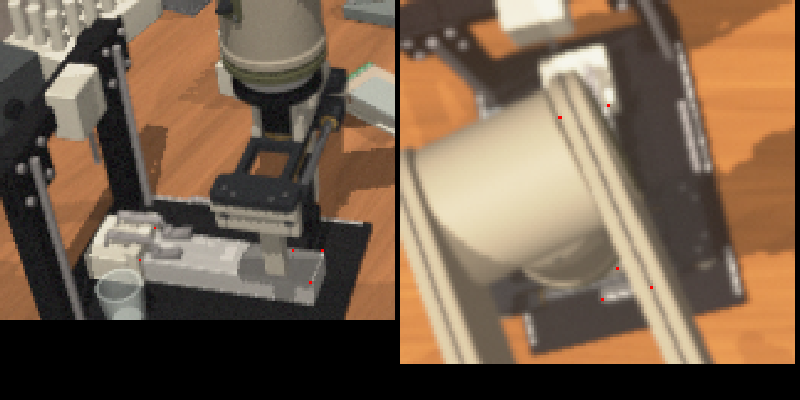

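The side view shows the fingers straddling the bar, with the projected bar-end corners on the real corners, so the stage estimate is good. I'll check centring by closing lightly on the bar.

Run:
```python
from h import *
np.set_printoptions(precision=4,suppress=True)
r.move_straight(st(-.1,0.0,.022),v=.15)
r.close(3)
o=r.observe();print(o['opening']*93,o['force'],o['force'][:2]@sy,o['moment'],o['finger_force'],inst(o['position']),o['clock'])
r.gripper_open();o=r.observe();print(o['opening']*93,o['force'],o['clock'])
r.move_straight(st(-.1,0,.15),v=.3)
```

```text
0.19385651950844351 [-0.2    -0.4244 -0.7561] -0.35919974158386014 [ 0.0944 -0.0748 -0.0021] 0.0 [-0.1    0.     0.022] 20.375
93.12828666200078 [ 0.3919 -0.3279  0.3957] 21.85
```

Run:
```python
from h import *
np.set_printoptions(precision=1,suppress=True)
d=grab('side')
crop=lambda u:(u-[130,170])*395/160
for z in(.05,.03,.07):
  for y in(.055,-.055,0): print(z,y,crop(proj(d,st(-.1,y,z))))
for y in(.022,-.022): print('bar bottom',crop(proj(d,st(-.12,y,.008))))
r.move_straight(st(-.1,0,.022),v=.25)
S=grab('side')
im=cv2.cvtColor(S['frame'],cv2.COLOR_RGB2BGR)[210:310,160:290]
cv2.imwrite('pics/c5.png',cv2.resize(im,(780,600),interpolation=cv2.INTER_CUBIC))
```

```text
0.05 0.055 [276.9 294.6]
0.05 -0.055 [307.8 212.5]
0.05 0 [292.9 251.9]
0.03 0.055 [278.7 309.6]
0.03 -0.055 [309.1 227.4]
0.03 0 [294.5 266.9]
0.07 0.055 [274.9 279.1]
0.07 -0.055 [306.4 197.3]
0.07 0 [291.3 236.5]
bar bottom [310.6 302.5]
bar bottom [321.9 269.4]
```

View pics/c5.png

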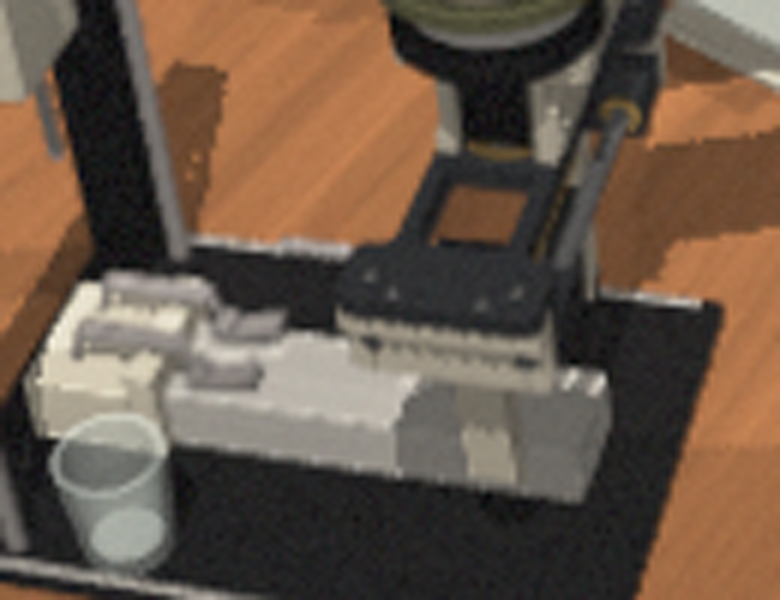

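The fingers visibly straddle the bar at crop (490,450), yet they closed without any contact, so the probe gives nothing. The bar end at (583,500) puts the stage about 3 mm further back, so I'll take that and pick the plate.

```bash
sed -i 's/^SA=.*/SA=np.radians(14.8);SO=np.array([.5745,.3190])/' h.py
python3 - <<'E'
from h import *
np.set_printoptions(precision=4,suppress=True)
a=np.radians(-15);ax=np.array([np.cos(a),np.sin(a)])
P=np.array([.5286,.0056])-.012*ax
p=r.observe()['position'];r.move_straight(np.r_[p[:2],.15],v=.3)
r.move_ptp(np.r_[P,.13],down(a+np.pi/2))
print('hit' if r.move_straight(np.r_[P,.0135],v=.15,guard=8) else '')
o=r.observe();print(o['position'],o['force'])
r.close(20);o=r.observe();print(o['opening']*93,o['finger_force'],o['force'],o['clock'])
r.move_straight(np.r_[P,.09],v=.15)
o=r.observe();print(o['opening']*93,o['finger_force'],o['force'],o['clock'],o['position'])
S=grab('side')
im=cv2.cvtColor(S['frame'],cv2.COLOR_RGB2BGR)[120:240,220:380]
cv2.imwrite('pics/c6.png',cv2.resize(im,(800,600),interpolation=cv2.INTER_CUBIC))
E
```

```text
[0.5179 0.0089 0.0145] [-0.0904 -0.2966  0.5303]
0.2959431867392696 0.0 [-0.6414 -0.5965 -0.3817] 27.2417
0.7521768807536177 0.0 [-0.3632  0.0086 -0.0248] 27.9 [0.5166 0.0087 0.0893]
```

View pics/c6.png

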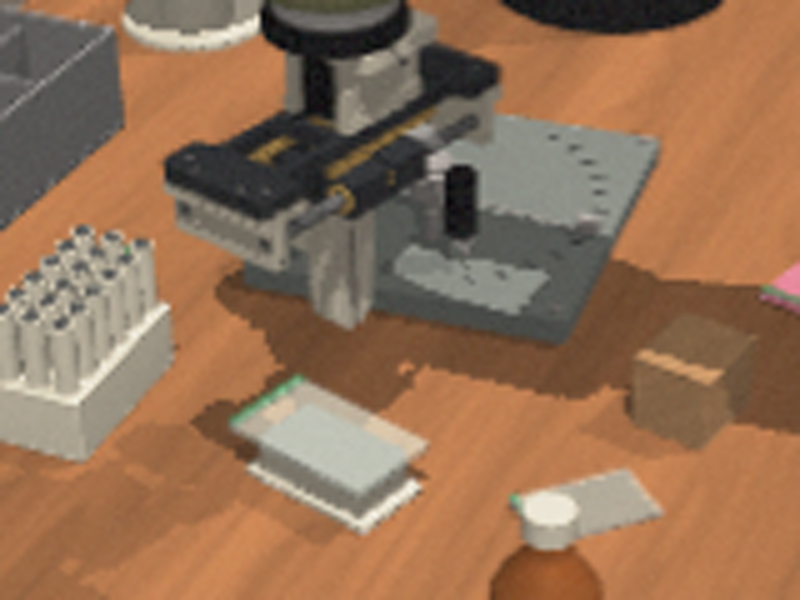

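The plate is still on its plinth and the fingers closed empty, with their tips at about crop (345,325). I'll compare the reported TCP with the tip I see.

Run:
```python
from h import *
np.set_printoptions(precision=4,suppress=True)
S=grab('side');p=r.observe()['position']
crop=lambda u:(u-[220,120])*5
print(p,'tcp',crop(proj(S,p)))
for z in(0,.01,.02,.03): print(z,crop(proj(S,p+[0,0,z])))
T=grab('top')
# plate from side on z=.035/.038: corners
for q,z in(((300,378),.038),((232,425),.038),((428,443),.035),((362,488),.035)): print('plate',plane(S,220+q[0]/5-.4,120+q[1]/5-.4,z))
# knob top, tab from side
print('knobtop',plane(S,220+461/5-.4,120+170/5-.4,.085),'expect',kp(125.4,.085))
im=cv2.cvtColor(T['frame'],cv2.COLOR_RGB2BGR)
print(r.observe()['qpos'])
```

```text
[0.5158 0.0088 0.0883] tcp [341.72   357.4704]
0 [341.72   357.4704]
0.01 [341.3578 342.4294]
0.02 [340.992  327.2406]
0.03 [340.6224 311.9024]
plate [ 0.5639 -0.0291  0.038 ]
plate [0.578  0.0286 0.038 ]
plate [ 0.4712 -0.0055  0.035 ]
plate [0.4871 0.0472 0.035 ]
knobtop [ 0.5433 -0.2169  0.085 ] expect [ 0.5459 -0.2161  0.085 ]
[-0.0824 -0.0202  1.8362 -0.      1.3283 -1.3913]
```

Both views put the real fingertips about 20 mm behind the reported TCP, while x and y agree. This explains the misses on both the bar and the plate. I'll correct the height and grip again, guarded.

Run:
```python
from h import *
np.set_printoptions(precision=4,suppress=True)
a=np.radians(-15);ax=np.array([np.cos(a),np.sin(a)])
P=np.array([.527,.0075])-.012*ax
r.gripper_open()
r.move_straight(np.r_[P,.02],v=.2)
print('hit' if r.move_straight(np.r_[P,-.005],v=.08,guard=6) else '')
o=r.observe();print(o['position'],o['force'])
r.close(20);o=r.observe();print(o['opening']*93,o['finger_force'],o['force'],o['clock'],o['position'])
if o['opening']*93>50:
    r.move_straight(np.r_[P,.06],v=.15)
    o=r.observe();print(o['opening']*93,o['finger_force'],o['force'],o['clock'],o['position'])
S=grab('side')
im=cv2.cvtColor(S['frame'],cv2.COLOR_RGB2BGR)[120:240,220:380]
cv2.imwrite('pics/c7.png',cv2.resize(im,(800,600),interpolation=cv2.INTER_CUBIC))
```

```text
[ 0.5149  0.0106 -0.0054] [ 0.286  -0.5016 -0.0539]
59.79790072281035 19.98726099729538 [-0.8787  0.0775  0.3121] 31.1167 [ 0.5156  0.0106 -0.0048]
59.83515891528695 19.98982697725296 [-0.0174  0.058  -2.0707] 31.7 [0.5151 0.0106 0.0595]
```

View pics/c7.png

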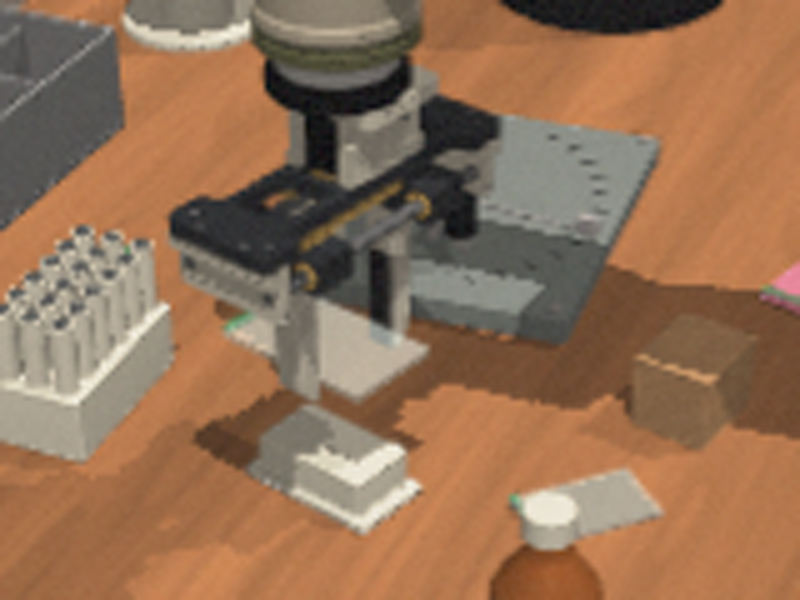

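The plate is held flat at 59.8 mm. Moving to the stage now, touching down behind the clips, then sliding in guarded.

Run:
```python
from h import *
np.set_printoptions(precision=4,suppress=True)
r.close(35)
g=-.012;o6=down(SA+np.pi/2)
p=r.observe()['position'];r.move_straight(np.r_[p[:2],.09],v=.3)
r.move_ptp(st(-.064+g,0,.06),o6)
r.move_straight(st(-.064+g,0,.008),v=.15,guard=6) and print('early')
h=r.move_straight(st(-.064+g,0,-.006),v=.02,guard=3)
o=r.observe();z=o['position'][2];print('touch',h,o['position'],o['force'],o['clock'],o['opening']*93,o['moment'])
z0=max(z,-.001)+.0003
for x in(-.045,-.03,-.02,-.015,-.010,-.006,-.003):
    h=r.move_straight(st(x+g,0,z0),v=.05,guard=14)
    o=r.observe();f=o['force'];print(x,h,inst(o['position'])-[g,0,0],'F',f[:2]@sx,f[:2]@sy,f[2],o['clock'])
    if h:break
```

```text
touch True [0.5016 0.2999 0.0008] [0.9656 0.2625 0.7056] 34.3 59.37858959783424 [ 0.2557 -0.3542  0.0153]
-0.045 False [-0.0449 -0.0001  0.0008] F 0.6290918463581501 1.4302594603829382 0.00495765112708374 34.8333
-0.03 False [-0.0295 -0.      0.001 ] F 0.6834410784495234 -0.5827195385237003 -0.7743703180008737 35.2833
-0.02 False [-0.0203  0.      0.0009] F -1.9711181131245938 -0.3717398951368548 -0.060055763615126434 35.6333
-0.015 False [-0.016   0.0001  0.0008] F -5.5653328112269245 -1.507525091342546 2.3484088963803593 35.8833
-0.01 False [-0.0106  0.0001  0.0008] F -4.602608674980701 0.24728799319445297 0.9514637288860196 36.1333
-0.006 False [-0.0053  0.      0.0012] F 1.5617828085601302 0.4498942747423415 -0.1982427733972394 36.3833
-0.003 False [-0.003  -0.      0.0009] F -1.8859137795785113 0.1682705125708852 -0.7852600761870143 36.6333
```

Touchdown came at the predicted height, and the clip ramp force rose and fell as expected. Now to the stop.

Run:
```python
from h import *
np.set_printoptions(precision=4,suppress=True)
g=-.012
for x in np.arange(-.001,.013,.002):
    h=r.move_straight(st(x+g,0,.0010),v=.03,guard=10)
    o=r.observe();f=o['force'];print(round(x,4),h,inst(o['position'])-[g,0,0],'F',f[:2]@sx,f[:2]@sy,f[2],o['moment'][2],o['clock'])
    if h or f[:2]@sx<-12:break
```

```text
-0.001 False [-0.0016 -0.0001  0.0008] F -5.522920306133586 -0.6956177559713138 0.7690127510314017 0.11874273513706435 36.8833
0.001 False [-0.0017 -0.0001  0.0008] F -14.79620553939437 -2.1630913360432755 9.317455654070937 0.11973882110192802 37.1333
```

There is a hard stop where expected, after the snap-down. I'm releasing, backing off and checking.

Run:
```python
from h import *
np.set_printoptions(precision=4,suppress=True)
p=r.observe()['position'].copy()
r.move_straight(np.r_[(p[:2]-.0003*sx),.001],v=.05)
r.gripper_open()
r.move_straight(np.r_[p[:2],.14],v=.25)
r.move_ptp(kp(125.4,.13,.089),down(np.radians(125.4+90)))
T=grab('top');S=grab('side');print(r.observe()['clock'])
A=cv2.cvtColor(T['frame'],cv2.COLOR_RGB2BGR)[125:240,150:240];B=cv2.cvtColor(S['frame'],cv2.COLOR_RGB2BGR)[215:310,150:280]
A=cv2.resize(A,None,fx=4,fy=4,interpolation=cv2.INTER_CUBIC);B=cv2.resize(B,None,fx=3.3,fy=3.3,interpolation=cv2.INTER_CUBIC)
H=np.zeros((470,799,3),np.uint8);H[:A.shape[0],:360]=A;H[:B.shape[0],365:365+B.shape[1]]=B
cv2.imwrite('pics/c8.png',H)
```

```text
41.8333
```

View pics/c8.png

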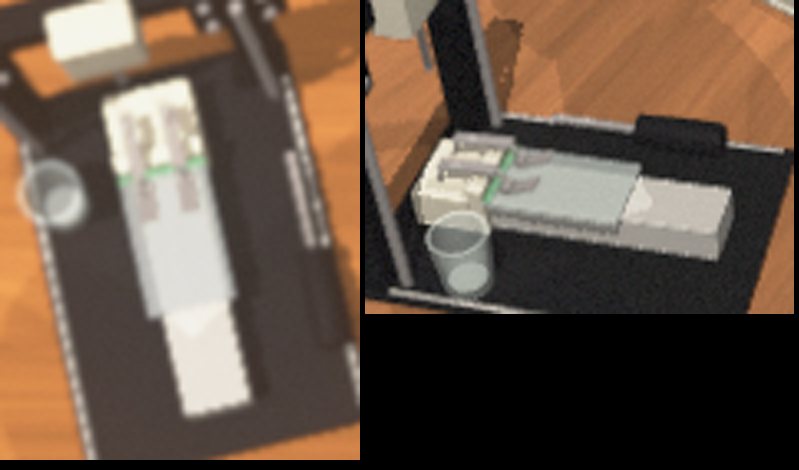

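The rim (green) is up against the stop, with both clips down behind it. The plate looks slightly to +y, so I'll measure that offset from the left edges in the same picture.

Run:
```python
from h import *
np.set_printoptions(precision=2,suppress=True)
T=grab('top');f=T['frame'];im=cv2.GaussianBlur(cv2.cvtColor(f,cv2.COLOR_RGB2GRAY),(1,1),0).astype(float)
def sub(v,u0,u1,t,rev=False):
    us=list(range(u0,u1)); us=us[::-1] if rev else us
    for a,b in zip(us,us[1:]):
        if im[v,a]<t<=im[v,b]: return a+(t-im[v,a])/(im[v,b]-im[v,a])*(b-a)
for v in range(182,228,3): print(v,im[v,178:216].astype(int))
def fit(vs,u0,u1,t,z,rev):
    q=[(v,sub(v,u0,u1,t,rev)) for v in vs];Q=np.array([inst(plane(T,u,v,z)) for v,u in q if u])*1000
    k=np.polyfit(Q[:,0],Q[:,1],1);return np.degrees(k[0]),Q[:,1].mean(),Q[:,0].mean()
P=range(176,196);B=range(207,224)
print('plate L',fit(P,172,205,75,.041,False),'R',fit(P,190,222,75,.041,True))
print('bar L',fit(B,178,205,120,.036,False),'R',fit(B,195,222,120,.036,True))
```

```text
182 [ 68  69  69  90 139 178 189 200 216 222 222 222 222 222 222 222 221 221
 222 221 222 223 222 221 214 197 166 110  67  59  57  55  57  58  62  65
  67  66]
185 [ 70  69  69  71 108 165 187 193 205 218 221 222 222 222 223 223 223 222
 222 222 222 222 222 222 219 210 191 154  95  59  59  56  55  58  62  65
  65  63]
188 [ 69  70  70  71  81 122 173 191 198 214 221 222 221 222 222 223 223 222
 221 221 221 222 221 223 223 220 207 177 129  79  58  57  56  54  57  60
  63  64]
191 [ 68  70  69  70  71  90 140 180 190 200 218 222 223 222 222 222 222 222
 222 222 221 222 222 222 223 222 216 201 167 109  65  54  53  54  56  57
  58  66]
194 [ 67  69  69  69  69  71 109 170 188 194 207 220 223 223 222 223 223 223
 223 222 222 222 222 222 223 223 220 212 191 157  97  59  54  54  55  56
  58  63]
197 [ 67  67  67  68  66  68  80 123 175 190 196 212 221 223 223 223 223 224
 223 223 222 223 222 223 222 223 223 220 206 178 135  79  56  56  56  55
  58  62]
200 [ 68  67  68  67  67  67  69  89 142 181 192 202 219 223 223 223 223 223
 223 223 224 226 225 226 226 230 228 227 213 148  86  62  57  5
[... 1168 characters left out ...]
  68  68  67  66  67  69  68  67  67  71  98 165
 220 228 229 230 229 229 229 230 229 228 228 229 227 223 218 202 138  82
  61  58]
227 [ 69  69  68  69  67  69  70  66  67  67  69  69  68  67  67  69  77 128
 198 219 221 221 218 192 170 163 159 136 114 104  97  89  82  76  73  68
  66  67]
plate L (np.float64(-0.8596748746926455), np.float64(33.737682075027934), np.float64(4.885562188762464)) R (np.float64(-0.6937926062780632), np.float64(-33.44719751463042), np.float64(-12.537556324503198))
bar L (np.float64(-0.2749530883348545), np.float64(23.297918242543638), np.float64(-80.38086654950095)) R (np.float64(-0.3450509351892094), np.float64(-24.64590689350669), np.float64(-92.7152581738925))
```

The plate is centred within about 1–2 mm and straight to 0.6°. Next comes swinging the lever to the tab.

Run:
```python
from h import *
np.set_printoptions(precision=4,suppress=True)
a=125.4
r.move_straight(kp(a,.04,.089),v=.15,guard=15) and print('hit')
r.close(25);o=r.observe();print(o['opening']*93,o['position'],np.degrees(np.arctan2(*(o['position'][:2]-PIV)[::-1])),o['force'],o['clock'])
arc(a,176.2,90,guard=20,z=.04)
r.hold(.3);o=r.observe();print(o['opening']*93,o['force'],np.degrees(np.arctan2(*(o['position'][:2]-PIV)[::-1])),o['clock'])
r.gripper_open();p=r.observe()['position'];r.move_straight(np.r_[p[:2],.16],v=.25)
r.movej(np.array(r.observe()['qpos'])+[.45,0,0,0,0,0])
T=grab('top');f=T['frame'].astype(int);print(r.observe()['clock'])
sub=f[140:235,360:470];m=(sub.max(2)<60).astype(np.uint8)
n,l,s,c=cv2.connectedComponentsWithStats(m)
for i in range(1,n):
    if s[i,4]>15: print('dark',c[i]+[360,140],s[i])
cv2.imwrite('pics/end.png',cv2.cvtColor(T['frame'],cv2.COLOR_RGB2BGR))
for z in(.06,.07): print('knob exp px at 176.2',proj(T,kp(176.2,z)))
print('tab exp',proj(T,kp(176.2,.033,.116)),'tab seen',360+277/5-.4)
g=sub[70:86,44:70].sum(2)//3;print(g)
```

```text
21.349368758121834 [ 0.545  -0.2179  0.0399] 126.53259853033526 [-6.8098 -3.6437  3.0421] 43.75
21.181512808640004 [-4.4128 -1.8133  1.1564] 175.9070697032731 46.0917
49.0083
dark [417.3636 208.5455] [54 66  9  7 33]
knob exp px at 176.2 [418.0306 208.6974]
knob exp px at 176.2 [419.1059 208.1646]
tab exp [414.9028 219.5594] tab seen 415.0
[[112 112 113 111 108 105  98  92  77  55  46  45  47  50  51  54  54  56
   65  84 102 111 112 112 112 126]
 [112 113 112 113 112 110 105  98  87  64  50  49  46  49  50  55  64  76
   89  98 108 112 110 113 114 131]
 [113 112 113 114 114 112 107 102  98  81  60  53  51  56  62  75  86  97
  104 110 111 113 112 111 121 145]
 [112 113 112 113 113 112 109 104 108 100  85  79  76  78  90 101 106 109
  110 110 112 111 111 115 131 155]
 [113 113 113 113 113 115 111 109 108 105 105 108 107 104 108 111 112 111
  113 111 112 112 111 121 146 165]
 [114 112 114 113 113 114 112 110 104 103 109 117 117 113 112 114 113 111
  111 111 111 112 114 130 154 166]
 [114 113 114 114 112 113 113 107 100 100 111 120 119 114 114 112 113 113
  113 112 111 111 120 147 164 
[... 286 characters left out ...]
13 112 113
  113 109 101 118 151 167 171 172]
 [114 113 114 112 107 101 109 106  98  95 113 125 112 101 109 113 112 113
  113 110 109 132 158 168 171 173]
 [113 114 114 112 108 106 111 107 100  99 114 129 118 105 111 114 114 113
  113 113 120 147 165 171 171 172]
 [113 114 114 114 113 112 112 112 105 104 118 129 122 111 113 114 113 113
  112 114 125 151 169 171 173 173]
 [113 114 114 115 114 113 114 112 110 107 111 117 116 113 112 114 114 114
  113 114 125 153 169 172 171 168]
 [112 113 113 114 113 113 113 113 113 113 111 114 113 112 111 112 111 110
  109 111 119 145 159 162 160 153]
 [112 113 112 112 112 112 109 109 108 109 111 111 110 110 108 106 106 103
  102 101 102 113 123 137 144 143]]
```

Run:
```python
from h import *
np.set_printoptions(precision=2,suppress=True)
T=grab('top')
for n,xy in(('top0',(.518,-.327)),('shut',(.545,-.2179)),('end',kp(175.9,0)[:2])):
    f=cv2.imread(f'pics/{n}.png').astype(int)[140:235,360:470];m=(f.max(2)<75).astype(np.uint8);N,l,s,c=cv2.connectedComponentsWithStats(m)
    i=1+np.argmax(s[1:,4]);
    print(n,c[i]+[360,140],s[i],'exp',[proj(T,np.r_[xy,z]) for z in(.041,.063,.085)])
f=T['frame'][195:232,395:440];print()
cv2.imwrite('pics/c9.png',f)
```

```text
top0 [434.82 205.5 ] [70 62 11  8 60] exp [array([431.63, 206.2 ]), array([434.2, 205. ]), array([436.85, 203.76])]
shut [393.24 194.51] [29 51  9  8 45] exp [array([391.7, 196.1]), array([393.62, 194.72]), array([395.59, 193.3 ])]
end [366.49 158.97] [  1  13  12  14 116] exp [array([415.86, 209.67]), array([418.18, 208.53]), array([420.57, 207.34])]
```

The lever reads about 1–1.5° short of the tab. That is within tolerance, but there is time to nudge it and hand in.

Run:
```python
from h import *
np.set_printoptions(precision=3,suppress=True)
a=176;ang=lambda p:np.degrees(np.arctan2(*(p[:2]-PIV)[::-1]))%360
r.move_ptp(kp(a,.12),down(np.radians(a+90)))
r.move_straight(kp(a,.04),v=.15,guard=15) and print('hit')
r.close(25);o=r.observe();print(o['opening']*93,ang(o['position']),o['force'],o['clock'])
arc(a,177.2,90,z=.04);r.hold(.2);o=r.observe();print(ang(o['position']),o['clock'])
r.gripper_open();p=r.observe()['position'];r.move_straight(np.r_[p[:2],.16],v=.25)
r.movej(np.array(r.observe()['qpos'])+[.45,0,0,0,0,0])
T=grab('top');f=T['frame'].astype(int)[195:220,405:435];m=(f.max(2)<60).astype(np.uint8);N,l,s,c=cv2.connectedComponentsWithStats(m)
i=1+np.argmax(s[1:,4]);print(c[i]+[405,195],r.observe()['clock'],r.observe()['force'])
print(r.close_job())
```

```text
21.531385889792684 175.99571715400612 [ 0.32   0.074 -0.336] 51.8833
177.18615691047114 52.3333
[418.171 208.6  ] 55.25 [-0.256 -1.066 -0.802]
the job is handed in; nothing more can be done
None
```

I handed the job in at about 55 s: the lever was shut first, the plate is home at the stop with both clips down behind its rim, and the lever is at the tab to within about 1° by the last picture; no verdict was returned.

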